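# Clamp a note-pad block in the ratchet padding press

### The arm

A 7-joint arm with a two-finger parallel gripper is mounted at the origin on the work surface. World frame = base frame: x ahead of the robot, y to its left, z up, the work surface at z = 0. Lengths are in m, angles in rad, forces in N, time in s.
With the tool pointing down it reaches from about 0.4 to 0.85 m from the base axis. Payload 4.5 kg.
Tool frame: the origin (TCP) lies midway between the tips of the shut fingers; the grasp point (between the pads) lies 19 mm behind it; z points along the fingers, y is the line along which they close (so a half turn about z gives the same grasp; the last joint's range is limited). The gripper opens to 88 mm and grips with 3 to 60 N. Pads are 18 mm wide; open, the fingers measure 123 mm over their backs; the gripper's body (75 mm by 187 mm) begins 45 mm behind the grasp point.
Start: joints at [-1.199, 0.689, -0.195, 1.565, 0.157, 0.902, -0.215], TCP at [0.207, 0.59, 0.216] pointing down, gripper open.
Joint ranges: [-3.01, 3.01], [-0.46, 2.08], [-1.47, 1.51], [0.13, 2.56], [-1, 4.14], [0.04, 2.09], [-2.66, 2.66]. Speed limits (rad/s): [2.57, 2.57, 3.14, 3.14, 3.14, 3.14, 3.14].

### API

Orientations are given as a unit quaternion [x, y, z, w].
In Python, from plant import r gives the robot as it stands.
- The arm moves only by the tool move_arm, never from a script. Its argument "targets" is a list that holds one entry, the list of rows, each a list of 7 numbers: the opening, from 0 (shut) to 1 (fully open), then the shift along the tool's x, y, z in mm, then the turn, a rotation vector about the tool's x, y, z in degrees. In form: [[[claw, dx, dy, dz, ax, ay, az], ...]]. A call has 1 to 10 rows; each row is the pose to reach, as a shift and turn from the pose commanded when the call began, along the tool's axes at that moment; what a row does not reach only later rows make up. A row lasts 1/8 s, in which the tool goes at most 62.5 mm and 10.7 degrees, less where a joint would pass 70% of its speed; a pose out of reach is approached as far as the arm can. A call with a gripper value outside its range is refused whole. The fingers move at their own pace and stop on an object; "newtons" is the grip in N (left out, the last holds). Time passes only in rows, so rows that repeat a pose let the fingers close. It gives the time, the measured TCP pose, the force, the opening and the grip force at its end, in the units of the state.
- r.get_state(): the state, without advancing time (a new reading comes with each control period).
- r.snapshot(name): name is "scene" or "top" or "wrist"; returns the picture (420x560x3 uint8, red, green, blue); there is no depth.
- r.camera_info(name): a dict with "fx", "fy", "cx", "cy" (pixels), "R" (3x3) and "t" (3): a world point X has camera coordinates R X + t. Camera axes: x right, y down, z forward; pixel columns grow to the right and rows downward; lengths in m; the calibration is good to about 2 mm. A picture is of the moment at which its call begins: read the wrist's pose just before it. camera_info takes no time and is no camera call; for the wrist camera it gives the pose at the moment of the call.
- r.finish_job(): hands the job in; it is judged then, once.
The state is a dict: "clock": time; "q": joint angles; "qd": joint speeds; "joint_torque": joint torques, N m; "tool_pos": TCP position; "eef_rot": TCP orientation; "contact_force": force on the tool from outside, world axes, zero at the start; "moment": the same for the moment, N m; "opening": opening from 0.0 (shut) to 1.0 (fully open); "finger_force": force on a finger pad.
Only numpy, scipy, OpenCV 4.12 (cv2) and the standard library are available. Lean on these libraries where they do the work, as an engineer would, in place of code of your own. Each camera call takes 0.05 s, during which the arm holds its last target. There are 200 camera calls.

### The job

Slide the note-pad block fully home under the padding press, against the two columns at the back. Then pump the press's sprung lever by its paddle, with full strokes from its raised rest right down and right back up, until the platen grips the block firmly: stop pressing when the lever goes stiff before the end of its stroke, so that the block is not crushed. Finish with the lever let back up and the block still home and clamped, and leave the things around it alone.

Things in the scene. Friction and masses are not known exactly. Their poses are not given: they have to be found in the camera images.
- press: Grey bench press, fixed. Origin on the counter in line with the platen; x points away from the loading side to the columns, y left, z up. Bed x -150 to 120, y -125 to 65 mm, top 30 mm high. Guide rails 12 mm high, faces at y -49 and 49 mm. Lever on a post at the right (y -118 mm), reaching towards +x. Rack bar beside the post (x -50, y -100 mm), up to 205 mm high.
- stop (a point): Back stop, on the bed, midway between the near faces of two upright steel columns (20 mm thick, 60 mm apart, bridge on top to 244 mm high). Axes as the press. The block is home when its far end meets them: its centre is then 70 mm short of this point.
- platen: Dark steel plate 80 (x) x 90 x 12 mm over the bed. Origin: centre of its underside. Starts 39 to 51 mm above the block. A full lever stroke lowers it 16 mm (the first 5 to 21), the return leaves it there: 3 or 4 strokes, rarely 5, clamp the block, never fewer. Stiff springs (25 N/mm) carry it, so the grip builds over the last mm. Firm: over 25 N, aim at 60 N; over 150 N crushes.
- pad: The note-pad block: white paper on a card back, 140 (x) x 90 (y) x 40 mm high, about 0.4 kg, rigid. Origin: centre of its underside. It starts on the bed between the guide rails, sticking out 30 to 50 mm too far towards the loading side.
- lever (a joint): Lever angle, rad: 0 raised (bar 42 degrees above level, its sprung rest), 0.85 down at its stop (7 degrees below level). Pressed square at the paddle it takes about 3 to 6 N while the platen runs free, 7 N at a clamp of 25 N, 11 N at 60 N, 20 N at 150 N; the end stop is hard.
- paddle (a point): Middle of the upper face of the lever's black rubber paddle, 100 (along the lever) x 45 x 14 mm, 200 mm from the hinge. x points outward along the lever, z square out of the upper face: it is pressed against z, on an arc about the hinge. It can be pressed with closed fingertips.
- hinge (a point): Lever hinge axis at the post, in the middle plane of the paddle, axes as the press. The lever turns about y, positive downwards. The paddle's upper face is 7 mm above the line from hinge to paddle.
- riser: Clear pen shelf on two aluminium legs, over the raised lever. Origin on the counter, axes as the press. Shelf x 65 to 140, y -220 to 220 mm, underside 390 mm high; legs at y -210 and 210, x 100 to 130 mm. No room for an upright gripper over the raised paddle: lean the tool 25 to 40 degrees, fingers pointing down and away from the loading side.
- pen_cup: black cup of pens, 76 mm wide, 140 mm high. Bystander. Origin: centre of its underside.
- pen_box: red carton of pens, 60 x 150 x 45 mm high. Bystander. Origin: centre of its underside.
- stapler: black and steel desk stapler, 150 x 36 x 48 mm high. Bystander. Origin: centre of its underside.
Not all that is in view belongs to the job. Leave any blue or turquoise look-alike of the pad alone.

How it is judged:
By the outcome, as a careful person would: the job done as asked, in the order asked, and still so for the second after the job is handed in, with the robot touching nothing.
It also fails if it takes over 67 s, if anything falls off the work surface, if the arm or the gripper's body presses on something with over 40 N, if the wrist force passes 120 N, or if a joint passes its speed limit or range.

## Working session

There is one attempt and no reset: what is moved stays moved. The work goes in short steps, Python scripts to look and compute and a tool call to move; the robot and the scene stay as the last step left them, time stands still between calls to the robot, and variables do not carry over. Pictures are saved under pics/ and viewed, at most 10 in all, crops included, and the job is handed in when it is done.

Besides the shell and the picture viewer there is one more tool, called after "Call:" by a JSON object that holds its "api" and its "payload", one argument or row to a line. move_arm: Moves the arm, as the interface text tells. Its arguments: {"type":"object","properties":{"targets":{"type":"array","items":{"type":"array","items":{"type":"array","items":{"type":"number"}}}},"newtons":{"type":"number"}},"required":["targets"]}

```bash
mkdir -p pics; ls
python3 - <<'E'
from plant import r
import cv2,json
for n in("scene","top"):
    im=r.snapshot(n); cv2.imwrite(f"pics/{n}0.png",cv2.resize(im[:,:,::-1],(784,588),interpolation=cv2.INTER_CUBIC))
    cv2.imwrite(f"pics/{n}0_raw.png",im[:,:,::-1])
    c=r.camera_info(n); print(n,{k:(v.tolist() if hasattr(v,'tolist') else v) for k,v in c.items()})
print(r.get_state())
E
```

```text
pics
scene {'fx': 463.83192284649067, 'fy': 463.83192284649067, 'cx': 281.91099879725346, 'cy': 224.44434094163316, 'R': [[-0.09971516924963114, 0.9950114913952056, 0.003002834162137548], [0.8193335012385272, 0.08382119876329377, -0.5671566101052683], [-0.5645790456346502, -0.05409379473999115, -0.8236044940387919]], 't': [0.04656461206314617, -0.2842958130253185, 1.9679326900744802]}
top {'fx': 517.8469310248375, 'fy': 517.8469310248375, 'cx': 274.3666514253723, 'cy': 217.45291682424508, 'R': [[-0.025685729774345183, -0.9995192108658033, 0.01736635817209023], [-0.9884713110556081, 0.02280114562244292, -0.14968157862045364], [0.1492136404822501, -0.021010827411269677, -0.9885817288547912]], 't': [0.004761855634167721, 0.4784735485305982, 1.7076479672132376]}
{'clock': 0.1, 'q': array([-1.1992187 ,  0.68993535, -0.19453532,  1.56621801,  0.15731897,
        0.90252244, -0.21510478]), 'qd': array([ 7.82783250e-04,  6.46595508e-04, -1.30933730e-03, -4.92088964e-03,
        1.76527999e-03, -3.23053135e-04, -8.33420455e-05]), 'joint_torque': array([-3.28386923e-03, -5.28503609e+01, -1.27161250e+00, -1.53838867e+01,
       -5.26147429e-02,  2.02997646e-03,  3.36422397e-05]), 'tool_pos': array([0.2069601 , 0.58909739, 0.21567455]), 'eef_rot': array([ 1.68041495e-01,  9.85779561e-01, -8.40779416e-04, -7.89304999e-05]), 'contact_force': array([ 1.08898798, -0.4004793 ,  0.39308875]), 'moment': array([ 0.00991574,  0.03494136, -0.03247242]), 'finger_force': 0.0, 'opening': 0.9954853050284245}
```

View pics/scene0.png

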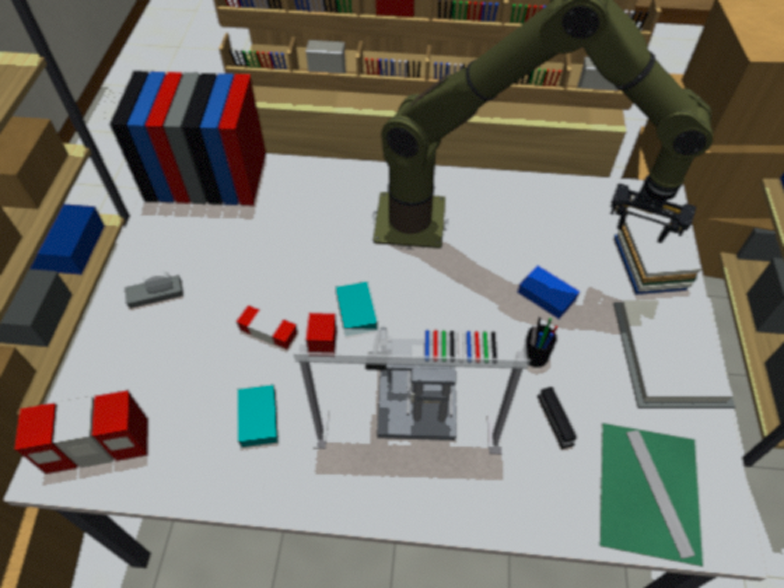

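View pics/top0.png

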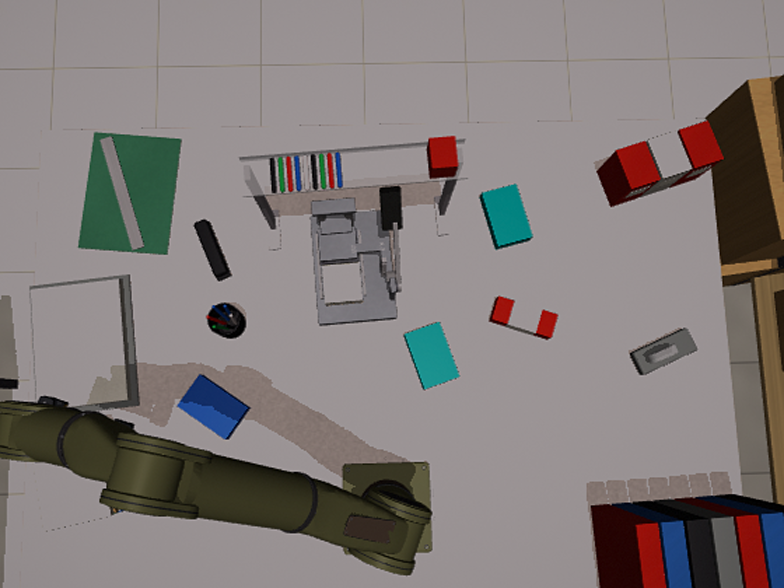

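The top picture shows the press at (355,262), with the white pad at (342,282) and the black paddle at (390,207). The clear shelf lies above it. The blue and turquoise blocks at (213,406), (431,355) and (505,216) are look-alikes off the press. I'll enlarge the press.

Run:
```python
import cv2
im=cv2.imread("pics/top0_raw.png")[95:240,205:305]
cv2.imwrite("pics/topc.png",cv2.resize(im,None,fx=4,fy=4,interpolation=cv2.INTER_CUBIC)[:580])
im=cv2.imread("pics/scene0_raw.png")[225:325,210:380]
cv2.imwrite("pics/scenec.png",cv2.resize(im,None,fx=4.5,fy=4.5,interpolation=cv2.INTER_CUBIC))
```

```text
(no output)
```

View pics/topc.png

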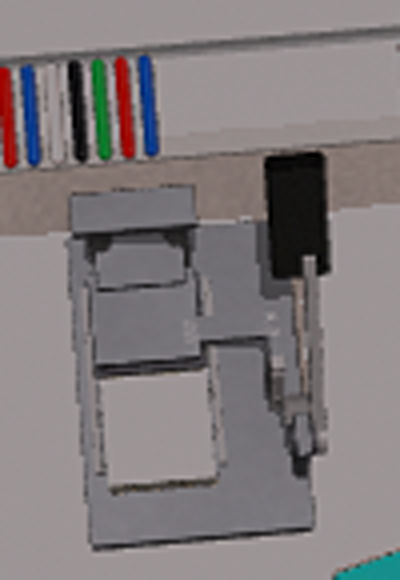

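View pics/scenec.png

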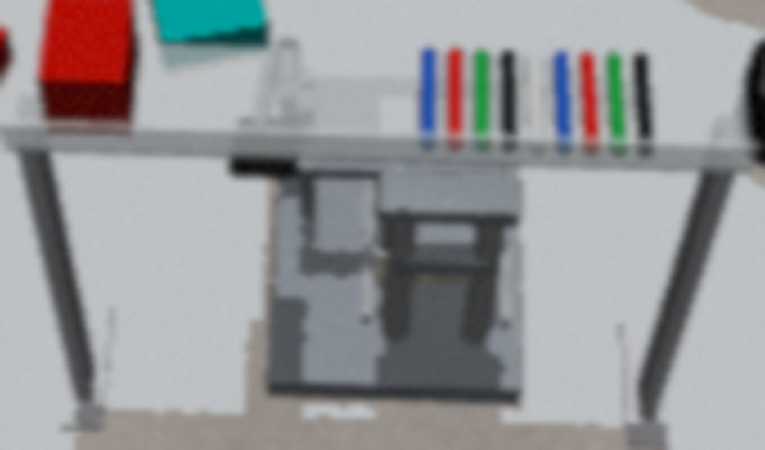

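The pad is the white block on the bed at crop (160,425), front edge (110,490)-(216,480). Paddle corners are at about (266,155), (326,153), (329,275) and (270,275). Next I fit the press pose and the unknowns.

```bash
cat > h.py <<'E'
import numpy as np
from scipy.spatial.transform import Rotation as Ro
def proj(c,X):
    p=np.asarray(c["R"])@X+np.asarray(c["t"]); return np.array([c["fx"]*p[0]/p[2]+c["cx"],c["fy"]*p[1]/p[2]+c["cy"]])
def W(p,q): # press pose p=(x,y,yaw), q press mm
    c,s=np.cos(p[2]),np.sin(p[2]); q=np.array(q)/1000
    return np.array([p[0]+c*q[0]-s*q[1],p[1]+s*q[0]+c*q[1],q[2]])
E
cat > fit.py <<'E'
from h import *; from plant import r
from scipy.optimize import least_squares
ct,cs=r.camera_info("top"),r.camera_info("scene")
T=lambda a,b:np.array([a/4+205-.375,b/4+95-.375]); S=lambda a,b:np.array([a/4.5+210-.39,b/4.5+225-.39])
def terms(v):
    p=v[:3]; hx,hz,sx,pf,pl,hy=v[3:9]*100
    return [("bedFL",ct,T(92,547),(-150,65,30)),("bedFR",ct,T(313,528),(-150,-125,30)),
    ("padFL",ct,T(108,488),(pf,45,70)),("padFR",ct,T(217,479),(pf,-45,70)),
    ("platFL",ct,T(95,362),(-40,45,pl)),("platFR",ct,T(201,354),(-40,-45,pl)),
    ("pd1",ct,T(268,157),(hx+181,hy+22.5,hz+172.5)),("pd2",ct,T(325,153),(hx+181,hy-22.5,hz+172.5)),
    ("pd3",ct,T(329,268),(hx+107,hy-22.5,hz+105.6)),("pd4",ct,T(270,272),(hx+107,hy+22.5,hz+105.6)),
    ("bedBR",cs,S(268,396),(120,-125,0)),("bedBL",cs,S(520,402),(120,65,0)),
    ("colR",cs,S(398,342),(sx+20,-30,30)),("colL",cs,S(478,344),(sx+20,30,30))]
f=lambda v:np.concatenate([proj(c,W(v[:3],q))-m for _,c,m,q in terms(v)])
v=least_squares(f,[.5,0,0,0,.9,.6,-1.2,1.2,-1.18],loss="soft_l1").x
print(np.round(v,4)); 
for (n,c,m,q),e in zip(terms(v),f(v).reshape(-1,2)): print(n,np.round(e,1))
p=v[:3]; hx,hz,sx,pf,pl,hy=v[3:9]*100
print("padle",W(p,(hx+144,hy,hz+139)),"hinge",W(p,(hx,hy,hz)),"stop",W(p,(sx,0,30)),"padfront",W(p,(pf,0,50)), "push need mm",sx-140-pf)
E
python3 fit.py
```

```text
[ 0.5871  0.0977  0.0676 -0.6359  0.4639  0.636  -1.0539  2.5435 -1.2794]
bedFL [-0.4  0.8]
bedFR [0.7 0.4]
padFL [-0.3  0.1]
padFR [-0.3 -0.1]
platFL [-2.8  0.5]
platFR [ 1.  -0.2]
pd1 [-0.5  0.1]
pd2 [-0.3 -0.1]
pd3 [ 0.1 -0.1]
pd4 [0.9 0.1]
bedBR [-0.2  0.8]
bedBL [0.2 1.2]
colR [-0.5 -0.1]
colL [-0.4  0.1]
padle [ 0.67600861 -0.02450684  0.18538682] hinge [ 0.53233786 -0.03423903  0.04638682] stop [0.65059201 0.10200769 0.03      ] padfront [0.48198689 0.09058645 0.05      ] push need mm 28.991516278162138
```

```bash
sed -i 's/^    ("platFL".*$/    ("hy",ct,T(0,0),None),/; s/("bedBR",cs/("pe1",cs,S(231,175),(hx+190.5,hy-22.5,hz+162)),("pe2",cs,S(297,176),(hx+190.5,hy+22.5,hz+162)),\n    ("bedBR",cs/' fit.py
sed -i 's/f=lambda v:.*/f=lambda v:np.concatenate([proj(c,W(v[:3],q))-m if q else np.array([(v[8]+1.18)*50,0]) for _,c,m,q in terms(v)])/' fit.py; python3 fit.py
python3 - <<'E'
from h import *; from plant import r
s=r.get_state(); c=r.camera_info("wrist"); R=Ro.from_quat(s["eef_rot"]).as_matrix()
print("cam in tool",R.T@(-np.asarray(c["R"]).T@c["t"]-s["tool_pos"]), "\n",np.asarray(c["R"])@R,c["fx"],c["cx"],c["cy"]); print(R)
E
```

```text
[ 0.5867  0.0971  0.0662 -0.9023  1.4005  0.6408 -1.0494  1.2186 -1.2089]
bedFL [-0.2  0.9]
bedFR [0.8 0.6]
padFL [-0.1  0.1]
padFR [-0.2 -0.1]
hy [-1.4  0. ]
pd1 [-1.5 -0.7]
pd2 [-0.3 -0.9]
pd3 [0.2 0.9]
pd4 [0.  1.2]
pe1 [-0.4 -0.1]
pe2 [0.7 0.2]
bedBR [-0.4  0.6]
bedBL [-0.   1.1]
colR [-0.7 -0.1]
colL [-0.6  0.1]
padle [ 0.64835856 -0.01994831  0.27904767] hinge [ 0.50467362 -0.02946885  0.14004767] stop [0.6506547  0.10135392 0.03      ] padfront [0.48201186 0.09017968 0.05      ] push need mm 29.01262961359592
cam in tool [ 8.47070279e-02  9.53876647e-06 -1.68270712e-01] 
 [[ 6.14201070e-04  9.99999811e-01  3.15219080e-05]
 [-9.46140285e-01  5.91325907e-04 -3.23756408e-01]
 [-3.23756366e-01  1.69027385e-04  9.46140469e-01]] 323.1733594870656 279.21871927513774 207.96196207082053
[[-9.43524099e-01  3.31303610e-01 -4.38187808e-04]
 [ 3.31303876e-01  9.43522698e-01 -1.63111913e-03]
 [-1.26955514e-04 -1.68417352e-03 -9.99998574e-01]]
```

```bash
cat >> h.py <<'E'
P=np.array([.5867,.0971,.0662])
def ori(lean,yaw=P[2]): # tool z leaning away from robot, tool x towards loading side
    c,s=np.cos(np.radians(lean)),np.sin(np.radians(lean))
    return Ro.from_euler('z',yaw)*Ro.from_matrix(np.array([[-c,0,s],[0,1,0],[-s,0,-c]]))
def rows(s,tg): # tg: (world pos, Rotation)
    R=Ro.from_quat(s["eef_rot"])
    for p,o in tg: print(np.round(R.inv().apply(np.array(p)-s["tool_pos"])*1000,1),np.round(np.degrees((R.inv()*o).as_rotvec()),1))
E
python3 - <<'E'
from h import *; from plant import r
s=r.get_state()
a=s["tool_pos"]+[0,0,.12]
rows(s,[(a,Ro.from_quat(s["eef_rot"])),(W(P,(-230,8,320)),ori(30)),(W(P,(-190,8,200)),ori(30))])
E
```

```text
[  -0.    -0.2 -120. ] [0. 0. 0.]
[-306.7 -421.6 -103.6] [ -6.2 -29.6 -22.6]
[-343.4 -405.7   16.4] [ -6.2 -29.6 -22.6]
```

Call:
{"api": "move_arm", "payload": {
  "targets": [
    [[0.5,0,0,-60,0,0,0],[0.5,0,0,-120,0,0,0],[0.5,-34,-47,-118,-1,-3,-3],[0.5,-68,-94,-116,-1,-7,-5],[0.5,-102,-140,-114,-2,-10,-8],[0.5,-136,-187,-112,-3,-13,-10],[0.5,-170,-234,-110,-4,-16,-13],[0.5,-204,-281,-108,-4,-20,-15],[0.5,-238,-328,-106,-5,-23,-18],[0.5,-273,-375,-104,-5,-26,-20]]
  ]
}}

```text
clock: 1.35
tool_pos: [0.3402, 0.1434, 0.3203]
eef_rot: [-0.01, 0.974, 0.005, 0.228]
contact_force: [1.8, 0.0, 1.0]
opening: 0.497
finger_force: 0.0
```

Call:
{"api": "move_arm", "payload": {
  "targets": [
    [[0.5,-34,-47,0,0,-3,-2],[0.5,-34,-47,0,0,-3,-2],[0.5,-34,-47,0,0,-3,-2]]
  ]
}}

```text
clock: 1.72
tool_pos: [0.3717, 0.0997, 0.3353]
eef_rot: [-0.025, 0.967, 0.002, 0.253]
contact_force: [0.1, 0.6, -0.0]
opening: 0.502
finger_force: 0.0
```

Run:
```python
from h import *; from plant import r
import cv2,pickle
s=r.get_state(); c=r.camera_info("wrist"); im=r.snapshot("wrist"); pickle.dump(c,open("w1.pkl","wb"))
cv2.imwrite("pics/w1.png",cv2.resize(im[:,:,::-1],(784,588),interpolation=cv2.INTER_CUBIC))
print(s["clock"],s["tool_pos"],s["contact_force"])
rows(s,[(W(P,(-230,8,320)),ori(30)),(W(P,(-190,8,200)),ori(30)),(W(P,(-130,8,46)),ori(30))])
```

```text
1.725 [0.37170942 0.09973425 0.33530526] [ 0.07200265  0.62843091 -0.00502541]
[21.1 -9.   5.8] [-0.9 -0.7 -0.5]
[ 45.   -7.1 130. ] [-0.9 -0.7 -0.5]
[ 68.1  -4.7 293.6] [-0.9 -0.7 -0.5]
```

View pics/w1.png

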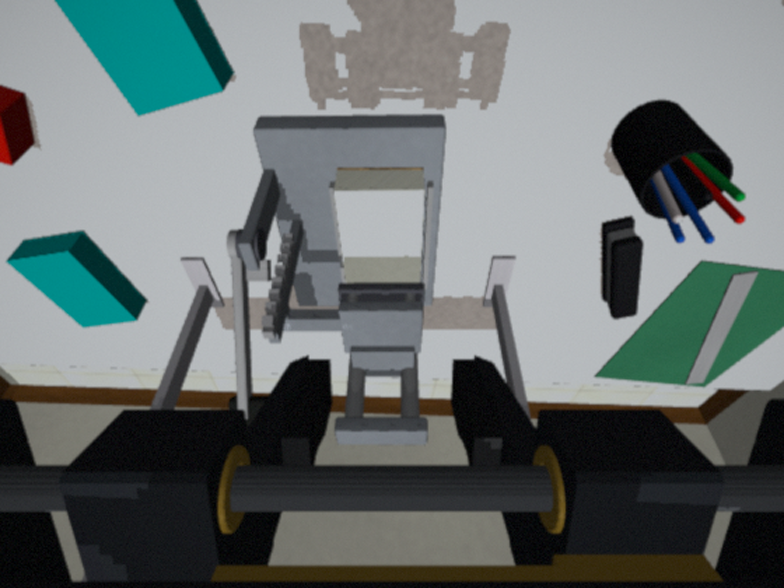

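The wrist view (image up is towards the robot) shows the pad front at (336–424, 168 bottom / 190 top), the bed front at (257–444, 117/128) and the platen front at (340–424, 285). The lever hinge is near (250,245), the rack bar at (285,280) and the columns at (355/410, 385). The press fit can be checked against these points.

Run:
```python
from h import *; import pickle
c=pickle.load(open("w1.pkl","rb"))
for n,m,q in [("bedR30",(259,128),(-150,-125,30)),("bedL30",(444,127),(-150,65,30)),("bedL0",(444,117),(-150,65,0)),("padR30",(336,168),(-105,-45,30)),("padL30",(424,167),(-105,45,30)),("padR70",(333,190),(-105,-45,70)),("padL70",(424,189),(-105,45,70)),
 ("platR115",(340,290),(-40,-45,115)),("platL115",(424,288),(-40,45,115)),("platR127",(340,290),(-40,-45,127)),("hinge",(250,245),(-90,-121,140)),("rack",(272,335),(-50,-100,205)),("bridgeL",(426,430),(64,45,244))]:
    print(n,m,np.round(proj(c,W(P,q))*1.4,0))
```

```text
bedR30 (259, 128) [249. 128.]
bedL30 (444, 127) [445. 126.]
bedL0 (444, 117) [443. 111.]
padR30 (336, 168) [336. 168.]
padL30 (424, 167) [422. 167.]
padR70 (333, 190) [332. 191.]
padL70 (424, 189) [424. 190.]
platR115 (340, 290) [335. 269.]
platL115 (424, 288) [423. 269.]
platR127 (340, 290) [334. 278.]
hinge (250, 245) [244. 251.]
rack (272, 335) [262. 335.]
bridgeL (426, 430) [424. 433.]
```

Call:
{"api": "move_arm", "payload": {
  "targets": [
    [[0.5,33,-8,60,-1,-1,0],[0.5,45,-7,120,-1,-1,0],[0.5,48,-7,150,-1,-1,0]]
  ]
}}

```text
clock: 2.15
tool_pos: [0.3621, 0.0685, 0.2617]
eef_rot: [-0.061, 0.973, -0.1, 0.199]
contact_force: [-0.4, 0.2, 0.0]
opening: 0.499
finger_force: 0.0
```

Run:
```python
from h import *; from plant import r
s=r.get_state()
print(s["clock"],s["tool_pos"],s["eef_rot"],ori(30).as_quat(),s["qd"].round(2),s["q"].round(3))
rows(s,[(W(P,(-190,8,200)),ori(30)),(W(P,(-140,8,46)),ori(30))])
```

```text
2.15 [0.36211227 0.06847413 0.26174253] [-0.06127305  0.97283254 -0.10021483  0.19949798] [-0.03196631  0.96539674  0.00856535  0.25867728] [ 1.53  0.9  -2.19  0.11  0.86  0.93 -1.08] [-0.151  0.269 -0.715  2.518  1.22   0.643 -0.228]
[-12.1  34.2  65.3] [-11.   -7.2   6.4]
[ -0.3  67.2 223.4] [-11.   -7.2   6.4]
```

Run:
```python
from h import *; from plant import r
s=r.get_state()
rows(s,[(W(P,(-150,8,220)),ori(10)),(W(P,(-140,8,140)),ori(10)),(W(P,(-132,8,48)),ori(10))])
```

```text
[-56.5  29.2  62.8] [-11.9  12.7   4.4]
[-35.6  46.6 138.7] [-11.9  12.7   4.4]
[ -8.4  66.7 224.7] [-11.9  12.7   4.4]
```

Call:
{"api": "move_arm", "payload": {
  "targets": [
    [[0.5,-40,18,30,-5,5,2],[0.5,-56,29,63,-12,13,4],[0.5,-56,29,63,-12,13,4],[0.5,-56,29,63,-12,13,4],[0.5,-56,29,63,-12,13,4]]
  ]
}}

```text
clock: 2.78
tool_pos: [0.435, 0.0929, 0.2201]
eef_rot: [-0.035, 0.996, 0.001, 0.084]
contact_force: [-0.1, 0.1, 0.2]
opening: 0.496
finger_force: 0.0
```

Run:
```python
from h import *; from plant import r
s=r.get_state(); print(s["q"].round(2),s["qd"].round(2))
rows(s,[(W(P,(-150,8,220)),ori(10)),(W(P,(-132,8,48)),ori(10))])
```

```text
[ 0.16  0.47 -0.75  2.22  0.81  0.56  0.44] [-0.01 -0.02  0.    0.01 -0.    0.    0.01]
[-1.6  2.2  0.3] [-0.1 -0.4  0.3]
[  9.4   2.6 172.9] [-0.1 -0.4  0.3]
```

Call:
{"api": "move_arm", "payload": {
  "targets": [
    [[0.5,2,3,50,0,0,0],[0.5,5,3,100,0,0,0],[0.5,8,3,145,0,0,0],[0.5,9,3,172,0,0,0],[0.5,9,3,172,0,0,0]]
  ]
}}

```text
clock: 3.4
tool_pos: [0.4542, 0.0975, 0.0477]
eef_rot: [-0.036, 0.996, 0.002, 0.083]
contact_force: [-0.0, -0.2, 0.3]
opening: 0.499
finger_force: 0.0
```

Run:
```python
from h import *; from plant import r
s=r.get_state(); print(s["tool_pos"],s["contact_force"],s["qd"].round(2))
rows(s,[(W(P,(x,8,48)),ori(10)) for x in(-132,-112,-85)])
```

```text
[0.45418632 0.09747026 0.04771522] [-0.00884458 -0.19972686  0.29028265] [ 0.13  0.16 -0.22  0.01  0.23  0.2  -0.22]
[-0.2 -1.1 -0.2] [-0.1 -0.5  0.4]
[-20.   -1.3   3.1] [-0.1 -0.5  0.4]
[-46.6  -1.4   7.5] [-0.1 -0.5  0.4]
```

Push: to 5 mm short of the expected home first (contact expected at ~18 mm).

Call:
{"api": "move_arm", "payload": {
  "targets": [
    [[0.5,-8,-1,1,0,0,0],[0.5,-16,-1,2,0,0,0],[0.5,-22,-1,3,0,0,0],[0.5,-28,-1,4,0,0,0],[0.5,-34,-1,5,0,0,0],[0.5,-40,-1,6,0,0,0]]
  ]
}}

```text
clock: 4.15
tool_pos: [0.4963, 0.0978, 0.0502]
eef_rot: [-0.034, 0.996, 0.002, 0.084]
contact_force: [-0.3, 1.0, -0.8]
opening: 0.501
finger_force: 0.1
```

Call:
{"api": "move_arm", "payload": {
  "targets": [
    [[0.5,-2,0,0,0,0,0],[0.5,-4,0,1,0,0,0],[0.5,-6,0,1,0,0,0]]
  ]
}}

```text
clock: 4.53
tool_pos: [0.5008, 0.0979, 0.0499]
eef_rot: [-0.034, 0.996, 0.002, 0.083]
contact_force: [-1.3, -0.3, 2.1]
opening: 0.501
finger_force: 1.0
```

Call:
{"api": "move_arm", "payload": {
  "targets": [
    [[0.5,-2,0,0,0,0,0],[0.5,-4,0,1,0,0,0],[0.5,-4,0,1,0,0,0]]
  ]
}}

```text
clock: 4.9
tool_pos: [0.5061, 0.098, 0.0498]
eef_rot: [-0.034, 0.996, 0.001, 0.084]
contact_force: [-1.9, -1.0, 6.0]
opening: 0.501
finger_force: 2.9
```

Call:
{"api": "move_arm", "payload": {
  "targets": [
    [[0.5,-2,0,0,0,0,0],[0.5,-4,0,1,0,0,0],[0.5,-4,0,1,0,0,0]]
  ]
}}

```text
clock: 5.28
tool_pos: [0.509, 0.0982, 0.0496]
eef_rot: [-0.034, 0.996, 0.002, 0.083]
contact_force: [-6.5, -2.3, 12.6]
opening: 0.499
finger_force: 6.1
```

Run:
```python
from h import *; from plant import r
import cv2
s=r.get_state(); im=r.snapshot("wrist"); c=r.camera_info("wrist")
cv2.imwrite("pics/w2.png",cv2.resize(im[:,:,::-1],(784,588),interpolation=cv2.INTER_CUBIC))
print(s["contact_force"],s["moment"],s["tool_pos"],s["joint_torque"].round(1))
rr=Ro.from_euler('z',-P[2]); print((rr.apply(s["tool_pos"]-[P[0],P[1],0])*1000).round(1))
for q in[(-76,45,70),(-76,-45,70),(-76,45,30),(-40,45,112)]: print(q,proj(c,W(P,q))*1.4)
```

```text
[-6.53817547 -2.26595169 12.64349342] [-0.09593608  1.27590121  0.03936647] [0.50899498 0.09819398 0.04960583] [  0.2 -41.9  -0.3  -6.7   0.3   0.5   0. ]
[-77.5   6.2  49.6]
(-76, 45, 70) [494.05692797 389.57436394]
(-76, -45, 70) [253.65055308 388.70776292]
(-76, 45, 30) [476.53757248 330.48783915]
(-40, 45, 112) [507.10956268 558.88416656]
```

View pics/w2.png

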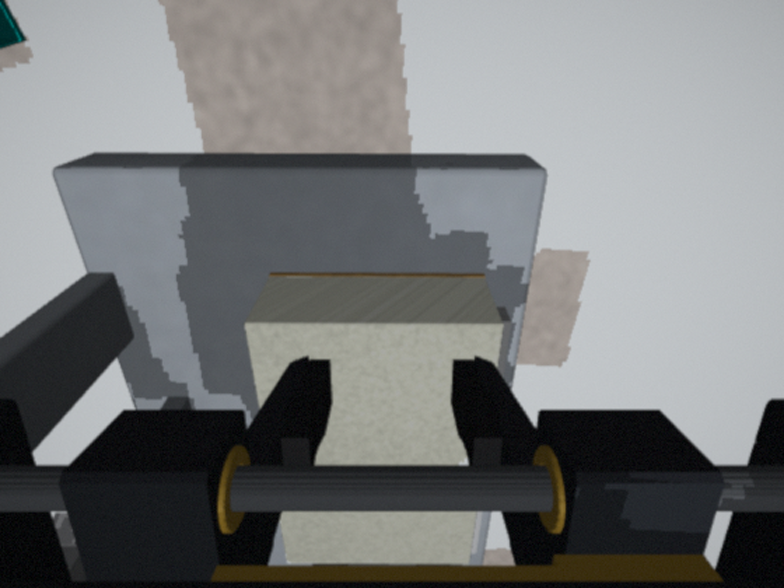

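Run:
```python
from h import *; from plant import r
c=r.camera_info("wrist")
def back(px,z):
    R=np.asarray(c["R"]);t=np.asarray(c["t"]); d=R.T@[(px[0]/1.4-c["cx"])/c["fx"],(px[1]/1.4-c["cy"])/c["fy"],1]; o=-R.T@t
    X=o+d*(z-o[2])/d[2]; return (Ro.from_euler('z',-P[2]).apply(X-[P[0],P[1],0])*1000).round(1)
print("cam",-np.asarray(c["R"]).T@c["t"])
for n,px,zs in[("bedR",(57,170),(.03,.0)),("bedL",(545,170),(.03,)),("bedL0",(528,155),(0,)),("padR bot",(270,275),(.03,)),("padL bot",(484,275),(.03,)),("padR top",(247,322),(.07,.06)),("padL top",(508,322),(.07,.06))]:
    print(n,[back(px,z) for z in zs])
```

```text
cam [0.39773222 0.09102669 0.20142668]
bedR [array([-147.5, -119.8,   30. ]), array([-140.3, -141.9,    0. ])]
bedL [array([-148.1,   64.1,   30. ])]
bedL0 [array([-147.4,   65.7,    0. ])]
padR bot [array([-103.6,  -44.9,   30. ])]
padL bot [array([-104. ,   45.6,   30. ])]
padR top [array([-105.5,  -43.1,   70. ]), array([-99.2, -46.9,  60. ])]
padL top [array([-105.9,   46.5,   70. ]), array([-99.6,  49.5,  60. ])]
```

The pad has not moved: its front edge still projects to x = -104. The force (up 12.6 N, back 6.5 N) fits the half-open tips dragging over the pad's top, probably because they retract when open. I'll lift, back off, shut the fingers and push again.

Call:
{"api": "move_arm", "payload": {
  "targets": [
    [[0.5,0,0,-10,0,0,0],[0.5,0,0,-25,0,0,0],[0,30,0,-35,0,0,0],[0,66,0,-30,0,0,0],[0,66,0,-20,0,0,0],[0,66,0,-15,0,0,0],[0,66,0,-15,0,0,0],[0,66,0,-15,0,0,0]]
  ]
}}

```text
clock: 6.32
tool_pos: [0.4443, 0.0937, 0.0531]
eef_rot: [-0.033, 0.996, 0.001, 0.085]
contact_force: [-0.4, -0.1, -0.5]
opening: 0.005
finger_force: 0.0
```

Run:
```python
from h import *; from plant import r
import cv2
s=r.get_state(); im=r.snapshot("wrist")
cv2.imwrite("pics/w3.png",im[:,:,::-1])
print(s["contact_force"],s["opening"]); rr=Ro.from_euler('z',-P[2]); print((rr.apply(s["tool_pos"]-[P[0],P[1],0])*1000).round(1))
rows(s,[(W(P,(x,0,48)),ori(10)) for x in(-137,-112,-85)])
```

```text
[-0.44647387 -0.14160005 -0.50295121] 0.004859333477991149
[-142.3    6.    53.1]
[-4.3 -6.   6. ] [-0.2 -0.3  0.1]
[-29.   -6.   10.2] [-0.2 -0.3  0.1]
[-55.6  -6.   14.8] [-0.2 -0.3  0.1]
```

View pics/w3.png

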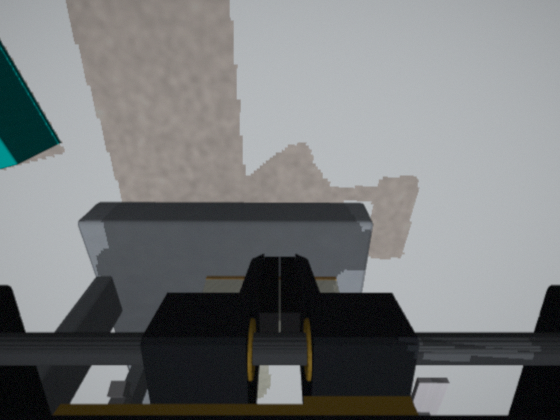

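The shut tips at (280,255) are now in front of the pad's lower front edge (row 277). I'll push with closed fingers.

Call:
{"api": "move_arm", "payload": {
  "targets": [
    [[0,-4,-6,6,0,0,0],[0,-12,-6,7,0,0,0],[0,-20,-6,8,0,0,0],[0,-26,-6,10,0,0,0],[0,-32,-6,11,0,0,0],[0,-36,-6,11,0,0,0],[0,-40,-6,12,0,0,0]]
  ]
}}

```text
clock: 7.25
tool_pos: [0.4845, 0.0906, 0.0479]
eef_rot: [-0.034, 0.996, 0.002, 0.084]
contact_force: [-6.3, -0.6, 7.9]
opening: 0.005
finger_force: 4.5
```

Run:
```python
from h import *; from plant import r
import cv2
s=r.get_state(); im=r.snapshot("wrist"); c=r.camera_info("wrist")
cv2.imwrite("pics/w4.png",im[:,:,::-1])
print(s["contact_force"],s["opening"]); rr=Ro.from_euler('z',-P[2]); print((rr.apply(s["tool_pos"]-[P[0],P[1],0])*1000).round(1))
rows(s,[(W(P,(x,0,48)),ori(10)) for x in(-112,-85)])
```

```text
[-6.31015386 -0.62649548  7.946743  ] 0.004504013037465853
[-102.4    0.3   47.9]
[ 9.4 -0.3 -1.7] [-0.1 -0.4  0.1]
[-17.2  -0.3   2.8] [-0.1 -0.4  0.1]
```

View pics/w4.png

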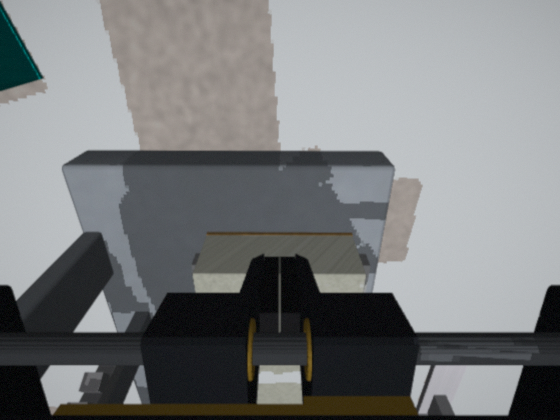

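```bash
cat >> h.py <<'E'
def back(c,px,z):
    R=np.asarray(c["R"]);t=np.asarray(c["t"]); d=R.T@[(px[0]-c["cx"])/c["fx"],(px[1]-c["cy"])/c["fy"],1]; o=-R.T@t
    X=o+d*(z-o[2])/d[2]; return (Ro.from_euler('z',-P[2]).apply(X-[P[0],P[1],0])*1000).round(1)
E
python3 - <<'E'
from h import *; from plant import r
c=r.camera_info("wrist"); s=r.get_state()
print([back(c,p,z) for p,z in [((208,234),.03),((352,234),.03),((195,264),.07),((367,264),.07),((70,166),.03),((392,166),.03)]])
print(s["moment"],s["contact_force"],s["tool_pos"],s["q"].round(2))
E
```

```text
[array([-103.3,  -44.2,   30. ]), array([-103.6,   45.8,   30. ]), array([-111.3,  -42.1,   70. ]), array([-111.7,   44.7,   70. ]), array([-148.2, -116.7,   30. ]), array([-148.8,   63.1,   30. ])]
[ 0.02804771  0.34672807 -0.00533206] [-1.40754309 -0.08836913  5.7040635 ] [0.48447061 0.09064591 0.04798245] [-0.14  0.82 -0.27  2.25  1.85  0.25 -0.52]
```

```bash
cat > pf.py <<'E'
from h import *; from plant import r
import cv2
def look(save=None):
    c=r.camera_info("wrist"); im=r.snapshot("wrist"); s=r.get_state()
    if save: cv2.imwrite(save,im[:,:,::-1])
    h=cv2.cvtColor(im,cv2.COLOR_RGB2HSV); m=(h[...,0]>5)&(h[...,0]<22)&(h[...,1]>110)&(h[...,2]>40); m[350:]=0; m[:,:120]=0; m[:,450:]=0
    y,x=np.nonzero(m)
    if len(x)>20:
        k=abs(y-np.median(y))<6; x,y=x[k],y[k]; a,b=np.polyfit(x,y,1)
        print("card n",len(x),"L/R",back(c,(x.min(),a*x.min()+b),.031),back(c,(x.max(),a*x.max()+b),.031))
    print("clock",s["clock"],"F",s["contact_force"].round(1),"tcp press",(Ro.from_euler('z',-P[2]).apply(s["tool_pos"]-[P[0],P[1],0])*1000).round(1))
    return s
E
python3 - <<'E'
from pf import *
s=look(); rows(s,[(W(P,q),ori(10)) for q in((-120,0,48),(-120,0,37),(-95,0,37),(-80,0,37))])
E
```

```text
card n 255 L/R [-104.4  -44.5   31. ] [-104.4   44.9   31. ]
clock 7.35 F [-1.7 -0.1  3.4] tcp press [-102.5    0.3   48. ]
[17.3 -0.3 -2.9] [-0.1 -0.4  0.1]
[19.1 -0.3  7.9] [-0.1 -0.4  0.1]
[-5.5 -0.3 12.1] [-0.1 -0.4  0.1]
[-20.3  -0.3  14.6] [-0.1 -0.4  0.1]
```

Call:
{"api": "move_arm", "payload": {
  "targets": [
    [[0,17,0,-3,0,0,0],[0,19,0,8,0,0,0],[0,10,0,9,0,0,0],[0,4,0,10,0,0,0],[0,-2,0,11,0,0,0],[0,-6,0,12,0,0,0]]
  ]
}}

```text
clock: 8.1
tool_pos: [0.4927, 0.0911, 0.037]
eef_rot: [-0.034, 0.996, 0.001, 0.084]
contact_force: [-3.0, -0.8, 0.9]
opening: 0.005
finger_force: 1.5
```

Run:
```python
from pf import *
s=look(); rows(s,[(W(P,q),ori(10)) for q in((-95,0,37),(-80,0,37))]); print(s["moment"])
```

```text
card n 303 L/R [-87.3 -43.9  31. ] [-87.3  44.8  31. ]
clock 8.15 F [-1.6 -0.6 -0.5] tcp press [-93.5   0.3  37.1]
[ 1.5 -0.3 -0.1] [-0.2 -0.3  0.1]
[-13.3  -0.3   2.4] [-0.2 -0.3  0.1]
[-0.04376088  0.62657954  0.00665426]
```

Pushing low works: the pad front is now at -87. I'll continue to the columns.

Call:
{"api": "move_arm", "payload": {
  "targets": [
    [[0,-4,0,1,0,0,0],[0,-7,0,1,0,0,0],[0,-10,0,2,0,0,0],[0,-10,0,2,0,0,0]]
  ]
}}

```text
clock: 8.65
tool_pos: [0.5034, 0.0918, 0.0369]
eef_rot: [-0.034, 0.996, 0.001, 0.085]
contact_force: [-1.8, -0.1, 1.0]
opening: 0.003
finger_force: 1.0
```

Run:
```python
from pf import *
s=look()
```

```text
card n 320 L/R [-76.7 -43.9  31. ] [-76.6  44.8  31. ]
clock 8.7 F [-0.9  0.7  1.3] tcp press [-83.4   0.2  36.9]
```

Call:
{"api": "move_arm", "payload": {
  "targets": [
    [[0,-2,0,0,0,0,0],[0,-4,0,1,0,0,0],[0,-4,0,1,0,0,0]]
  ]
}}

```text
clock: 9.07
tool_pos: [0.5072, 0.092, 0.0364]
eef_rot: [-0.034, 0.996, 0.001, 0.084]
contact_force: [-2.5, -0.1, 1.7]
opening: 0.003
finger_force: 1.4
```

Call:
{"api": "move_arm", "payload": {
  "targets": [
    [[0,-2,0,0,0,0,0],[0,-4,0,1,0,0,0],[0,-4,0,1,0,0,0]]
  ]
}}

```text
clock: 9.45
tool_pos: [0.5082, 0.0921, 0.0357]
eef_rot: [-0.034, 0.996, 0.002, 0.082]
contact_force: [-8.8, -0.5, 4.1]
opening: 0.007
finger_force: 4.4
```

Run:
```python
from pf import *
s=look()
```

```text
card n 260 L/R [-72.2 -44.2  31. ] [-72.   45.2  31. ]
clock 9.5 F [-9.  -0.4  4.5] tcp press [-78.7   0.3  35.7]
```

Call:
{"api": "move_arm", "payload": {
  "targets": [
    [[0,-2,0,0,0,0,0],[0,-4,0,1,0,0,0],[0,-4,0,1,0,0,0]]
  ]
}}

```text
clock: 9.88
tool_pos: [0.5083, 0.0923, 0.035]
eef_rot: [-0.034, 0.996, 0.002, 0.079]
contact_force: [-16.1, -1.1, 9.9]
opening: 0.005
finger_force: 8.1
```

Run:
```python
from pf import *
s=look()
```

```text
card n 49 L/R [-17.9 -19.8  31. ] [-18.1  20.8  31. ]
clock 9.925 F [-15.8  -2.    9.6] tcp press [-78.6   0.4  34.9]
```

The pad is home: it took 16 N with no further motion, and the front sits at about -72. Next I back out and plan the paddle approach. I'll press at r≈173 mm with a lean of 38°, offset to the right, so the gripper body clears the columns, rack bar and shelf legs.

```bash
cat >> h.py <<'E'
H=np.array([-90,-121,140.]); RT=173.; LEAN=38.; YO=-12.
OP=Ro.from_euler('z',P[2])*Ro.from_euler('x',6,degrees=True)*Ro.from_euler('z',-P[2])*ori(LEAN)
def pad_tcp(phi,clear=0.,rt=None):
    e=np.radians(42)-phi; rt=rt or RT; h=7+7*abs(np.sin(np.radians(LEAN)-e))+clear
    return W(P,(H[0]+rt*np.cos(e)-h*np.sin(e),H[1]+YO,H[2]+rt*np.sin(e)+h*np.cos(e)))
def lever(s): # phi from TCP, moment arm, force square to lever
    v=Ro.from_euler('z',-P[2]).apply(s["tool_pos"]-[P[0],P[1],0])*1000-H; F=Ro.from_euler('z',-P[2]).apply(s["contact_force"])
    def g(phi):
        e=np.radians(42)-phi; return -np.sin(e)*v[0]+np.cos(e)*v[2]-7-7*abs(np.sin(np.radians(LEAN)-e))
    from scipy.optimize import brentq
    phi=brentq(g,-.6,1.3); e=np.radians(42)-phi; rr=np.cos(e)*v[0]+np.sin(e)*v[2]
    Fn=-np.sin(e)*F[0]+np.cos(e)*F[2]; Ft=np.cos(e)*F[0]+np.sin(e)*F[2]
    print(f"t {s['clock']:.2f} phi {phi:.3f} r {rr:.1f} y {v[1]:.1f} Fn {Fn:.1f} at paddle {Fn*rr/200:.1f} Ft {Ft:.1f} Fy {F[1]:.1f}")
E
python3 - <<'E'
from pf import *
s=r.get_state()
hov=pad_tcp(0,0)-OP.apply([0,0,.06])
rows(s,[(W(P,(-150,0,60)),ori(10)),(W(P,(-150,-40,260)),ori(20)),(W(P,(-120,-100,330)),OP),(hov,OP)])
print(hov,pad_tcp(0),pad_tcp(.85))
E
```

```text
[ 66.6  -0.2 -36. ] [-0.1 -1.   0.2]
[  35.3  -40.5 -233.4] [ -0.  -11.    0.2]
[  -5.2 -100.7 -297.8] [ -5.6 -28.9   2.6]
[-116.8 -139.  -258. ] [ -5.6 -28.9   2.6]
[ 0.59244624 -0.04076403  0.30834612] [ 0.62897808 -0.03338906  0.26132448] [ 0.67852539 -0.03010423  0.13165415]
```

Call:
{"api": "move_arm", "payload": {
  "targets": [
    [[0,34,0,-8,0,0,0],[0,67,0,-36,0,-1,0],[0,60,0,-90,0,-1,0],[0,50,-10,-145,0,-2,0],[0,40,-30,-200,0,-4,0],[0,25,-50,-245,0,-8,0],[0,5,-75,-285,-2,-12,1],[0,-20,-100,-310,-3,-17,1],[0,-60,-120,-300,-4,-23,2],[0,-90,-135,-285,-5,-28,3]]
  ]
}}

```text
clock: 11.18
tool_pos: [0.5518, -0.0402, 0.342]
eef_rot: [-0.007, 0.95, 0.041, 0.308]
contact_force: [1.1, 0.2, -0.3]
opening: 0.008
finger_force: 0.0
```

Run:
```python
from pf import *
s=r.get_state(); c=r.camera_info("wrist"); im=r.snapshot("wrist"); cv2.imwrite("pics/w5.png",cv2.resize(im[:,:,::-1],(784,588),interpolation=cv2.INTER_CUBIC))
import pickle; pickle.dump(c,open("w5.pkl","wb"))
hov=pad_tcp(0,0)-OP.apply([0,0,.06])
rows(s,[(hov,OP),(pad_tcp(0,8),OP)]); print(s["tool_pos"],s["q"].round(2),s["qd"].round(2))
for ra,w in((250,22.5),(250,-22.5),(150,-22.5),(150,22.5)):
    e=np.radians(42); print(ra,w,proj(c,W(P,(H[0]+ra*np.cos(e)-7*np.sin(e),H[1]+w,H[2]+ra*np.sin(e)+7*np.cos(e))))*1.4)
```

```text
[-13.2  -4.6  50.9] [-2.4 -1.9 -0.2]
[-14.3  -1.8 102.8] [-2.4 -1.9 -0.2]
[ 0.55181712 -0.04023445  0.34199539] [ 0.57  0.29 -0.65  2.2   0.96  0.12  0.66] [-0.38  0.19  0.61  0.03  2.25 -0.53 -2.13]
250 22.5 [444.70739017 400.79859887]
250 -22.5 [380.20332405 406.01611546]
150 -22.5 [368.66031721 263.97671994]
150 22.5 [438.15747783 258.80296795]
```

View pics/w5.png

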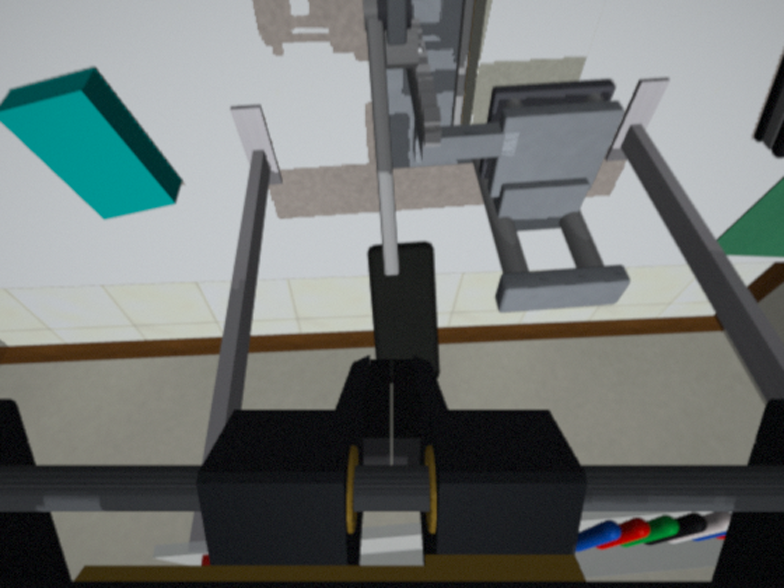

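The paddle is visible at (370–436, row 245 inner edge), within about 10 mm of the fit, and laterally right. I go to hover and then come down on it by feel.

Call:
{"api": "move_arm", "payload": {
  "targets": [
    [[0,-13,-4,30,-2,-2,0],[0,-14,-4,60,-2,-2,0],[0,-14,-2,90,-2,-2,0],[0,-14,-2,95,-2,-2,0],[0,-14,-2,95,-2,-2,0]]
  ]
}}

```text
clock: 11.85
tool_pos: [0.6158, -0.0287, 0.2678]
eef_rot: [-0.015, 0.946, 0.061, 0.319]
contact_force: [-0.5, 1.0, -0.4]
opening: 0.006
finger_force: 0.0
```

Run:
```python
from pf import *
s=r.get_state(); lever(s); print(s["qd"].round(2))
rows(s,[(pad_tcp(x),OP) for x in(0,.05,.1)])
```

```text
t 11.85 phi -0.077 r 168.9 y -6.4 Fn 0.1 at paddle 0.1 Ft -0.6 Fy 1.1
[-0.01 -0.09  0.03  0.02 -0.07 -0.05  0.05]
[-6.6 -6.2 12.5] [ 0.1 -0.5  0. ]
[-7.5 -6.9 21.4] [ 0.1 -0.5  0. ]
[-7.9 -7.6 30. ] [ 0.1 -0.5  0. ]
```

Call:
{"api": "move_arm", "payload": {
  "targets": [
    [[0,-4,-3,6,0,0,0],[0,-7,-6,12,0,0,0],[0,-7,-6,15,0,0,0],[0,-7,-7,18,0,0,0]]
  ]
}}

```text
clock: 12.35
tool_pos: [0.6326, -0.0337, 0.2601]
eef_rot: [-0.016, 0.945, 0.059, 0.321]
contact_force: [-0.1, -0.1, 0.0]
opening: -0.002
finger_force: 0.0
```

Run:
```python
from pf import *
s=r.get_state(); lever(s)
rows(s,[(pad_tcp(x),OP) for x in(0,.05,.1,.15)])
```

```text
t 12.35 phi 0.018 r 174.7 y -12.5 Fn 0.0 at paddle 0.0 Ft -0.0 Fy -0.1
[ 2.1  0.7 -3.1] [-0.1 -0.3  0.2]
[ 1.3 -0.   5.8] [-0.1 -0.3  0.2]
[ 0.9 -0.7 14.4] [-0.1 -0.3  0.2]
[ 0.9 -1.4 22.7] [-0.1 -0.3  0.2]
```

Call:
{"api": "move_arm", "payload": {
  "targets": [
    [[0,1,0,3,0,0,0],[0,1,0,6,0,0,0],[0,1,0,6,0,0,0]]
  ]
}}

```text
clock: 12.72
tool_pos: [0.6353, -0.0329, 0.2539]
eef_rot: [-0.015, 0.945, 0.06, 0.321]
contact_force: [0.8, 0.2, -0.0]
opening: 0.005
finger_force: 0.0
```

Call:
{"api": "move_arm", "payload": {
  "targets": [
    [[0,0,0,3,0,0,0],[0,0,0,6,0,0,0],[0,0,0,6,0,0,0]]
  ]
}}

```text
clock: 13.1
tool_pos: [0.639, -0.0322, 0.2493]
eef_rot: [-0.015, 0.945, 0.06, 0.321]
contact_force: [-0.1, 0.8, 0.5]
opening: 0.007
finger_force: 0.0
```

Run:
```python
from pf import *
s=r.get_state(); lever(s)
rows(s,[(pad_tcp(x),OP) for x in(0,.05,.1,.15)])
```

```text
t 13.10 phi 0.089 r 172.5 y -11.5 Fn 0.4 at paddle 0.3 Ft 0.3 Fy 0.8
[  0.6   0.7 -15.7] [-0.  -0.3  0.1]
[-0.2  0.  -6.7] [-0.  -0.3  0.1]
[-0.6 -0.6  1.8] [-0.  -0.3  0.1]
[-0.6 -1.3 10.1] [-0.  -0.3  0.1]
```

Call:
{"api": "move_arm", "payload": {
  "targets": [
    [[0,0,0,3,0,0,0],[0,0,0,6,0,0,0],[0,0,0,6,0,0,0]]
  ]
}}

```text
clock: 13.48
tool_pos: [0.6426, -0.0315, 0.2445]
eef_rot: [-0.015, 0.945, 0.06, 0.321]
contact_force: [-0.5, -0.0, -0.8]
opening: 0.008
finger_force: 0.0
```

Call:
{"api": "move_arm", "payload": {
  "targets": [
    [[0,0,0,2,0,0,0],[0,0,0,4,0,0,0],[0,0,0,4,0,0,0]]
  ]
}}

```text
clock: 13.85
tool_pos: [0.645, -0.031, 0.2415]
eef_rot: [-0.015, 0.945, 0.06, 0.321]
contact_force: [0.2, -0.1, 0.2]
opening: 0.005
finger_force: 0.0
```

Run:
```python
from pf import *; import pickle
from scipy.optimize import least_squares
ct,cs=r.camera_info("top"),r.camera_info("scene"); c5=pickle.load(open("w5.pkl","rb"))
T=lambda a,b:np.array([a/4+205-.375,b/4+95-.375]); S=lambda a,b:np.array([a/4.5+210-.39,b/4.5+225-.39]); V=lambda a,b:np.array([a,b])/1.4
e=np.radians(42); n=np.array([-np.sin(e),np.cos(e)]); u=np.array([np.cos(e),np.sin(e)])
obs=[(ct,T(268,157),250,22.5,7),(ct,T(325,153),250,-22.5,7),(ct,T(329,268),150,-22.5,7),(ct,T(270,272),150,22.5,7),(c5,V(369,246),150,-22.5,7),(c5,V(434,244),150,22.5,7),
(cs,S(231,175),250,-22.5,-7),(cs,S(297,176),250,22.5,-7)]
def f(v,full=False):
    o=[]
    for c,m,ra,w,t in obs:
        q=v[[0,2]]+ra*u+t*n; o.append(proj(c,W(P,(q[0],v[1]+w,q[1])))-m)
    return np.array(o) if full else np.concatenate(o)
for sel in(slice(0,8),slice(0,6),slice(4,8)):
    k=[i for i in range(8)][sel]
    g=lambda v:f(v,True)[k].ravel()
    v=least_squares(g,[-90,-121,140.],x_scale=10).x; print(v.round(1)); print(f(v,True).round(1).tolist())
s=r.get_state(); lever(s)
```

```text
[ -91.  -121.4  127.7]
[[-1.3, 0.9], [-0.3, 0.6], [0.2, 2.2], [0.2, 2.5], [-1.4, 1.8], [0.8, -0.4], [-0.4, 1.8], [0.5, 2.0]]
[ -84.5 -121.1  121.3]
[[-1.7, -0.6], [-0.7, -0.9], [-0.2, 0.7], [-0.2, 1.0], [-0.8, 1.0], [-0.1, -1.0], [-0.3, 4.8], [0.6, 5.1]]
[ -94.7 -121.4  130.1]
[[-1.2, 1.8], [-0.1, 1.5], [0.3, 3.2], [0.3, 3.5], [-1.5, 1.1], [1.4, -1.1], [-0.3, 0.2], [0.6, 0.5]]
t 13.85 phi 0.148 r 172.6 y -10.7 Fn 0.1 at paddle 0.0 Ft 0.2 Fy -0.1
```

Call:
{"api": "move_arm", "payload": {
  "targets": [
    [[0,0,0,2,0,0,0],[0,0,0,4,0,0,0],[0,0,0,4,0,0,0]]
  ]
}}

```text
clock: 14.22
tool_pos: [0.6475, -0.0306, 0.2385]
eef_rot: [-0.015, 0.945, 0.06, 0.321]
contact_force: [-0.7, 0.6, 2.0]
opening: 0.005
finger_force: 0.9
```

Run:
```python
from pf import *
s=r.get_state(); lever(s); print(s["contact_force"],s["eef_rot"],OP.as_quat())
c=r.camera_info("wrist"); im=r.snapshot("wrist"); cv2.imwrite("pics/w6.png",im[:,:,::-1])
g=im[150:300].astype(int).sum(2)
for row in range(150,262,8): print(row,[int(x) for x in np.nonzero(im[row].astype(int).max(1)<45)[0][[0,-1]]] if (im[row].astype(int).max(1)<45).any() else None, im[row,260:320:12].sum(1).tolist())
```

```text
t 14.22 phi 0.172 r 172.9 y -10.4 Fn 2.1 at paddle 1.8 Ft 0.5 Fy 0.6
[-0.73052965  0.56726227  1.9872668 ] [-0.0154063   0.94511842  0.05950141  0.32089469] [-0.01421848  0.94426946  0.06021709  0.32330625]
150 None [640, 316, 309, 649, 646]
158 None [647, 305, 317, 652, 645]
166 None [652, 299, 316, 646, 647]
174 None [649, 289, 321, 651, 650]
182 None [648, 263, 323, 652, 651]
190 None [648, 239, 324, 646, 646]
198 None [650, 219, 326, 650, 644]
206 [260, 538] [78, 124, 333, 36, 48]
214 [254, 338] [42, 66, 328, 65, 53]
222 [254, 338] [44, 59, 331, 50, 55]
230 [255, 339] [48, 52, 332, 63, 56]
238 [255, 339] [56, 65, 337, 52, 68]
246 [256, 405] [54, 62, 88, 68, 57]
254 [257, 404] [50, 59, 72, 53, 68]
```

Run:
```python
from pf import *
s=r.get_state(); t=Ro.from_euler('z',-P[2]).apply(s["tool_pos"]-[P[0],P[1],0])*1000
e=np.radians(42); h=7+7*np.sin(np.radians(4)); n=[-np.sin(e),np.cos(e)]; u=[np.cos(e),np.sin(e)]
print(t, [t[0]-178*u[0]-h*n[0], t[2]-178*u[1]-h*n[1]])
```

```text
[  52.2101182  -131.4440759   238.58583482] [np.float64(-75.05901315313318), np.float64(113.91569896974876)]
```

```bash
cat >> h.py <<'E'
H=np.array([-75,-121,114.]); RT=174.; YO=-13.
OP=Ro.from_euler('z',P[2])*Ro.from_euler('x',9,degrees=True)*Ro.from_euler('z',-P[2])*ori(LEAN)
E
python3 - <<'E'
from pf import *
s=r.get_state(); lever(s)
rows(s,[(pad_tcp(x),OP) for x in(-.02,.05,.1,.2,.3,.4,.5,.6,.7,.8,.85,.9)])
E
```

```text
t 14.28 phi 0.000 r 177.9 y -10.4 Fn 2.5 at paddle 2.2 Ft 0.3 Fy -1.4
[ 4.2 -2.5 -3.5] [-2.4 -0.3  2. ]
[ 2.9 -3.5  9. ] [-2.4 -0.3  2. ]
[ 2.5 -4.2 17.6] [-2.4 -0.3  2. ]
[ 3.  -5.6 34.3] [-2.4 -0.3  2. ]
[ 5.  -7.1 50.8] [-2.4 -0.3  2. ]
[ 8.6 -8.6 67.1] [-2.4 -0.3  2. ]
[ 13.8 -10.3  83. ] [-2.4 -0.3  2. ]
[ 20.5 -11.9  98.3] [-2.4 -0.3  2. ]
[ 28.7 -13.7 112.9] [-2.4 -0.3  2. ]
[ 38.3 -15.4 126.7] [-2.4 -0.3  2. ]
[ 43.6 -16.3 133.2] [-2.4 -0.3  2. ]
[ 49.2 -17.1 139.5] [-2.4 -0.3  2. ]
```

Call:
{"api": "move_arm", "payload": {
  "targets": [
    [[0,4,-3,-4,-2,0,2],[0,3,-3,9,-2,0,2],[0,3,-4,18,-2,0,2],[0,3,-5,26,-2,0,2],[0,3,-6,34,-2,0,2],[0,5,-7,51,-2,0,2],[0,9,-9,67,-2,0,2],[0,9,-9,67,-2,0,2]]
  ]
}}

```text
clock: 15.28
tool_pos: [0.6817, -0.0309, 0.1787]
eef_rot: [-0.004, 0.944, 0.082, 0.319]
contact_force: [-1.5, -2.7, 3.6]
opening: 0.003
finger_force: 2.3
```

Run:
```python
from pf import *
s=r.get_state(); lever(s)
rows(s,[(pad_tcp(x),OP) for x in(.4,.5,.6,.7,.8,.85,.9,.95)])
c=r.camera_info("wrist"); im=r.snapshot("wrist"); m=im.astype(int).max(2)
for row in range(180,252,4): print(row,int(np.median(m[row,283:300])),end=" ")
```

```text
t 15.28 phi 0.405 r 173.6 y -13.0 Fn 4.0 at paddle 3.5 Ft -0.4 Fy -2.6
[-0.6  0.1 -0.7] [-0.4 -0.3 -0.1]
[ 4.5 -2.3 15.1] [-0.4 -0.3 -0.1]
[11.1 -4.7 30.3] [-0.4 -0.3 -0.1]
[19.2 -7.2 44.8] [-0.4 -0.3 -0.1]
[28.7 -9.8 58.6] [-0.4 -0.3 -0.1]
[ 34.  -11.1  65.1] [-0.4 -0.3 -0.1]
[ 39.5 -12.4  71.3] [-0.4 -0.3 -0.1]
[ 45.4 -13.7  77.3] [-0.4 -0.3 -0.1]
180 113 184 113 188 113 192 113 196 112 200 113 204 112 208 114 212 113 216 112 220 113 224 111 228 113 232 113 236 112 240 110 244 111 248 110
```

Call:
{"api": "move_arm", "payload": {
  "targets": [
    [[0,2,-1,8,0,0,0],[0,5,-2,15,0,0,0],[0,8,-4,23,0,0,0],[0,11,-5,30,0,0,0],[0,19,-7,45,0,0,0],[0,24,-8,52,0,0,0],[0,29,-10,59,0,0,0],[0,29,-10,59,0,0,0]]
  ]
}}

```text
clock: 16.32
tool_pos: [0.6945, -0.0307, 0.114]
eef_rot: [-0.004, 0.944, 0.082, 0.319]
contact_force: [-4.1, -2.2, 5.2]
opening: 0.005
finger_force: 3.7
```

Run:
```python
from pf import *
s=r.get_state(); lever(s)
rows(s,[(pad_tcp(x),OP) for x in(.8,.82,.84,.86,.88,.9,.92,.95)])
```

```text
t 16.32 phi 0.800 r 173.7 y -13.6 Fn 4.9 at paddle 4.3 Ft -4.6 Fy -2.0
[-0.2  0.6  0.2] [-0.4 -0.3 -0. ]
[1.9 0.1 2.9] [-0.4 -0.3 -0. ]
[ 4.  -0.4  5.5] [-0.4 -0.3 -0. ]
[ 6.1 -0.9  8. ] [-0.4 -0.3 -0. ]
[ 8.4 -1.4 10.5] [-0.4 -0.3 -0. ]
[10.6 -1.9 13. ] [-0.4 -0.3 -0. ]
[13.  -2.5 15.4] [-0.4 -0.3 -0. ]
[16.5 -3.2 19. ] [-0.4 -0.3 -0. ]
```

Call:
{"api": "move_arm", "payload": {
  "targets": [
    [[0,2,0,3,0,0,0],[0,4,0,6,0,0,0],[0,6,-1,8,0,0,0],[0,6,-1,8,0,0,0]]
  ]
}}

```text
clock: 16.82
tool_pos: [0.695, -0.0307, 0.1054]
eef_rot: [-0.004, 0.944, 0.081, 0.32]
contact_force: [-5.1, -3.7, 7.8]
opening: 0.003
finger_force: 5.7
```

Call:
{"api": "move_arm", "payload": {
  "targets": [
    [[0,2,0,3,0,0,0],[0,4,0,5,0,0,0],[0,4,0,5,0,0,0]]
  ]
}}

```text
clock: 17.2
tool_pos: [0.6963, -0.0305, 0.1035]
eef_rot: [-0.005, 0.943, 0.08, 0.324]
contact_force: [-18.6, -10.7, 33.6]
opening: 0.007
finger_force: 18.1
```

Run:
```python
from pf import *
s=r.get_state(); lever(s)
rows(s,[(pad_tcp(x),OP) for x in(.92,.94,.96)])
```

```text
t 17.20 phi 0.861 r 175.8 y -13.6 Fn 30.9 at paddle 27.2 Ft -23.4 Fy -9.4
[ 8.1 -0.9  6. ] [-0.6  0.2  0.1]
[10.5 -1.4  8.4] [-0.6  0.2  0.1]
[12.9 -1.9 10.7] [-0.6  0.2  0.1]
```

The lever met the end stop at φ=0.86, so the kinematics are right. I'll tabulate the up and down strokes from the command poses.

Run:
```python
from pf import *
for a,l in((.90,(.75,.6,.45,.3,.2,.1,.04,-.03)),(-.03,(.05,.15,.3,.45,.6,.7,.78,.83,.87)),(.87,(.75,.6,.45,.3,.2,.1,.04,-.03))):
    print("from",a,l); rows(dict(tool_pos=pad_tcp(a),eef_rot=OP.as_quat()),[(pad_tcp(x),OP) for x in l])
```

```text
from 0.9 (0.75, 0.6, 0.45, 0.3, 0.2, 0.1, 0.04, -0.03)
[-15.9   4.  -19.4] [0. 0. 0.]
[-28.7   7.9 -40.8] [0. 0. 0.]
[-38.2  11.7 -63.8] [0. 0. 0.]
[-44.2  15.3 -87.9] [0. 0. 0.]
[ -46.3   17.5 -104.4] [0. 0. 0.]
[ -46.8   19.7 -120.9] [0. 0. 0.]
[ -46.3   20.9 -131.3] [0. 0. 0.]
[ -44.9   22.3 -143.8] [0. 0. 0.]
from -0.03 (0.05, 0.15, 0.3, 0.45, 0.6, 0.7, 0.78, 0.83, 0.87)
[-1.5 -1.6 14.3] [0. 0. 0.]
[-1.9 -3.7 31.2] [0. 0. 0.]
[ 0.7 -7.  55.9] [0. 0. 0.]
[  6.7 -10.6  80. ] [0. 0. 0.]
[ 16.2 -14.4 103. ] [0. 0. 0.]
[ 24.4 -17.  117.5] [0. 0. 0.]
[ 32.  -19.2 128.5] [0. 0. 0.]
[ 37.1 -20.5 135.1] [0. 0. 0.]
[ 41.5 -21.5 140.1] [0. 0. 0.]
from 0.87 (0.75, 0.6, 0.45, 0.3, 0.2, 0.1, 0.04, -0.03)
[-12.5   3.2 -15.7] [0. 0. 0.]
[-25.3   7.1 -37.1] [0. 0. 0.]
[-34.8  10.9 -60.1] [0. 0. 0.]
[-40.8  14.5 -84.2] [0. 0. 0.]
[ -42.9   16.8 -100.7] [0. 0. 0.]
[ -43.4   18.9 -117.3] [0. 0. 0.]
[ -42.9   20.1 -127.6] [0. 0. 0.]
[ -41.5   21.5 -140.1] [0. 0. 0.]
```

Call:
{"api": "move_arm", "payload": {
  "targets": [
    [[0,-16,4,-19,0,0,0],[0,-29,8,-41,0,0,0],[0,-38,12,-64,0,0,0],[0,-44,15,-88,0,0,0],[0,-46,17,-104,0,0,0],[0,-47,20,-121,0,0,0],[0,-46,21,-131,0,0,0],[0,-45,22,-144,0,0,0],[0,-45,22,-144,0,0,0]]
  ]
}}

```text
clock: 18.32
tool_pos: [0.6416, -0.0316, 0.2414]
eef_rot: [-0.005, 0.944, 0.082, 0.319]
contact_force: [1.0, -0.9, -0.3]
opening: 0.007
finger_force: 0.0
```

Run:
```python
from pf import *
s=r.get_state(); lever(s)
rows(s,[(pad_tcp(-.03),OP)])
```

```text
t 18.32 phi -0.033 r 175.7 y -11.1 Fn -0.9 at paddle -0.8 Ft 0.5 Fy -1.0
[ 1.4 -2.2  0.5] [-0.4 -0.3  0. ]
```

Call:
{"api": "move_arm", "payload": {
  "targets": [
    [[0,0,-4,14,0,0,0],[0,-1,-6,31,0,0,0],[0,2,-9,56,0,0,0],[0,8,-13,80,0,0,0],[0,17,-16,103,0,0,0],[0,25,-19,118,0,0,0],[0,33,-21,129,0,0,0],[0,38,-22,135,0,0,0],[0,42,-23,140,0,0,0],[0,42,-23,140,0,0,0]]
  ]
}}

```text
clock: 19.58
tool_pos: [0.6955, -0.0309, 0.1043]
eef_rot: [-0.005, 0.943, 0.081, 0.321]
contact_force: [-10.5, -4.8, 19.9]
opening: 0.005
finger_force: 11.5
```

Run:
```python
from pf import *
s=r.get_state(); lever(s)
```

```text
t 19.57 phi 0.856 r 174.9 y -13.9 Fn 18.4 at paddle 16.1 Ft -13.2 Fy -4.1
```

Call:
{"api": "move_arm", "payload": {
  "targets": [
    [[0,-13,3,-16,0,0,0],[0,-25,7,-37,0,0,0],[0,-35,11,-60,0,0,0],[0,-41,14,-84,0,0,0],[0,-43,17,-101,0,0,0],[0,-43,19,-117,0,0,0],[0,-43,20,-128,0,0,0],[0,-42,21,-141,0,0,0],[0,-42,21,-141,0,0,0]]
  ]
}}

```text
clock: 20.7
tool_pos: [0.6408, -0.0338, 0.2416]
eef_rot: [-0.005, 0.944, 0.082, 0.319]
contact_force: [0.9, 0.7, 0.4]
opening: 0.003
finger_force: 0.0
```

Run:
```python
from pf import *
s=r.get_state(); lever(s)
rows(s,[(pad_tcp(-.03),OP)])
for a,l in((-.03,(.1,.2,.3,.37,.45,.5,.55,.6)),(.6,(.65,.7,.75,.8,.85,.88)),): print(a,l);rows(dict(tool_pos=pad_tcp(a),eef_rot=OP.as_quat()),[(pad_tcp(x),OP) for x in l])
```

```text
t 20.70 phi -0.037 r 175.2 y -13.2 Fn -0.4 at paddle -0.3 Ft 1.0 Fy 0.6
[ 1.  -0.1  1.4] [-0.4 -0.3  0. ]
-0.03 (0.1, 0.2, 0.3, 0.37, 0.45, 0.5, 0.55, 0.6)
[-1.9 -2.7 22.9] [0. 0. 0.]
[-1.4 -4.8 39.4] [0. 0. 0.]
[ 0.7 -7.  55.9] [0. 0. 0.]
[ 3.  -8.7 67.2] [0. 0. 0.]
[  6.7 -10.6  80. ] [0. 0. 0.]
[  9.5 -11.9  87.8] [0. 0. 0.]
[ 12.7 -13.2  95.5] [0. 0. 0.]
[ 16.2 -14.4 103. ] [0. 0. 0.]
0.6 (0.65, 0.7, 0.75, 0.8, 0.85, 0.88)
[ 3.9 -1.3  7.3] [0. 0. 0.]
[ 8.2 -2.6 14.5] [0. 0. 0.]
[12.8 -3.9 21.4] [0. 0. 0.]
[17.8 -5.2 28.1] [0. 0. 0.]
[23.1 -6.6 34.6] [0. 0. 0.]
[26.4 -7.4 38.4] [0. 0. 0.]
```

Call:
{"api": "move_arm", "payload": {
  "targets": [
    [[0,-1,-3,24,0,0,0],[0,0,-5,41,0,0,0]]
  ]
}}

```text
clock: 20.95
tool_pos: [0.6676, -0.0321, 0.2085]
eef_rot: [-0.005, 0.944, 0.082, 0.32]
contact_force: [-2.9, -0.9, 6.7]
opening: 0.004
finger_force: 3.6
```

Run:
```python
from pf import *
s=r.get_state(); lever(s)
for a,l in((.2,(.25,.3,.35,.4)),(.3,(.35,.4,.45,.5)),(.4,(.45,.5,.55,.6)),(.5,(.55,.6,.65,.7)),(.7,(.75,.8,.85,.88))): print(a,l);rows(dict(tool_pos=pad_tcp(a),eef_rot=OP.as_quat()),[(pad_tcp(x),OP) for x in l])
```

```text
t 20.95 phi 0.208 r 174.7 y -13.3 Fn 7.3 at paddle 6.4 Ft 0.8 Fy -0.7
0.2 (0.25, 0.3, 0.35, 0.4)
[ 0.8 -1.1  8.2] [0. 0. 0.]
[ 2.1 -2.3 16.4] [0. 0. 0.]
[ 3.7 -3.4 24.6] [0. 0. 0.]
[ 5.7 -4.6 32.6] [0. 0. 0.]
0.3 (0.35, 0.4, 0.45, 0.5)
[ 1.6 -1.2  8.1] [0. 0. 0.]
[ 3.7 -2.4 16.2] [0. 0. 0.]
[ 6.1 -3.6 24.1] [0. 0. 0.]
[ 8.9 -4.8 31.9] [0. 0. 0.]
0.4 (0.45, 0.5, 0.55, 0.6)
[ 2.4 -1.2  7.9] [0. 0. 0.]
[ 5.2 -2.5 15.8] [0. 0. 0.]
[ 8.4 -3.7 23.4] [0. 0. 0.]
[11.9 -5.  30.9] [0. 0. 0.]
0.5 (0.55, 0.6, 0.65, 0.7)
[ 3.2 -1.3  7.7] [0. 0. 0.]
[ 6.7 -2.6 15.2] [0. 0. 0.]
[10.6 -3.8 22.5] [0. 0. 0.]
[14.9 -5.2 29.7] [0. 0. 0.]
0.7 (0.75, 0.8, 0.85, 0.88)
[ 4.6 -1.3  6.9] [0. 0. 0.]
[ 9.6 -2.6 13.7] [0. 0. 0.]
[14.9 -4.  20.1] [0. 0. 0.]
[18.2 -4.8 23.9] [0. 0. 0.]
```

Call:
{"api": "move_arm", "payload": {
  "targets": [
    [[0,0,0,2,0,0,0],[0,0,0,2,0,0,0]]
  ]
}}

```text
clock: 21.2
tool_pos: [0.668, -0.0321, 0.2073]
eef_rot: [-0.005, 0.944, 0.082, 0.32]
contact_force: [-1.6, -1.0, 4.4]
opening: 0.006
finger_force: 2.1
```

Run:
```python
from pf import *
s=r.get_state(); lever(s)
```

```text
t 21.20 phi 0.215 r 174.4 y -13.3 Fn 4.6 at paddle 4.0 Ft 0.7 Fy -0.9
```

Still running free (4 N). I continue in small steps.

Call:
{"api": "move_arm", "payload": {
  "targets": [
    [[0,1,-1,8,0,0,0],[0,2,-2,16,0,0,0],[0,2,-2,16,0,0,0]]
  ]
}}

```text
clock: 21.58
tool_pos: [0.676, -0.0318, 0.1932]
eef_rot: [-0.004, 0.944, 0.081, 0.319]
contact_force: [-1.1, -1.0, 4.0]
opening: 0.008
finger_force: 3.7
```

Run:
```python
from pf import *
s=r.get_state(); lever(s)
```

```text
t 21.57 phi 0.312 r 174.3 y -13.6 Fn 4.1 at paddle 3.6 Ft 0.5 Fy -0.9
```

Call:
{"api": "move_arm", "payload": {
  "targets": [
    [[0,2,-1,8,0,0,0],[0,4,-2,16,0,0,0],[0,4,-2,16,0,0,0]]
  ]
}}

```text
clock: 21.95
tool_pos: [0.6827, -0.0314, 0.1779]
eef_rot: [-0.004, 0.944, 0.081, 0.32]
contact_force: [-1.9, -2.8, 4.6]
opening: 0.003
finger_force: 3.6
```

Run:
```python
from pf import *
s=r.get_state(); lever(s)
```

```text
t 21.95 phi 0.411 r 174.1 y -13.6 Fn 5.1 at paddle 4.4 Ft -0.5 Fy -2.7
```

Call:
{"api": "move_arm", "payload": {
  "targets": [
    [[0,2,-1,8,0,0,0],[0,5,-2,16,0,0,0],[0,5,-2,16,0,0,0]]
  ]
}}

```text
clock: 22.32
tool_pos: [0.688, -0.031, 0.1617]
eef_rot: [-0.004, 0.944, 0.081, 0.319]
contact_force: [-1.8, -3.2, 5.1]
opening: 0.004
finger_force: 3.6
```

Run:
```python
from pf import *
s=r.get_state(); lever(s)
```

```text
t 22.32 phi 0.513 r 174.0 y -13.5 Fn 5.4 at paddle 4.7 Ft -0.8 Fy -3.1
```

Call:
{"api": "move_arm", "payload": {
  "targets": [
    [[0,3,-1,8,0,0,0],[0,7,-3,15,0,0,0],[0,7,-3,15,0,0,0]]
  ]
}}

```text
clock: 22.7
tool_pos: [0.6917, -0.0308, 0.1455]
eef_rot: [-0.004, 0.944, 0.081, 0.319]
contact_force: [-3.4, -2.7, 4.5]
opening: 0.005
finger_force: 3.4
```

Run:
```python
from pf import *
s=r.get_state(); lever(s)
```

```text
t 22.70 phi 0.612 r 173.9 y -13.6 Fn 4.9 at paddle 4.3 Ft -3.0 Fy -2.5
```

Call:
{"api": "move_arm", "payload": {
  "targets": [
    [[0,4,-1,7,0,0,0],[0,8,-3,15,0,0,0],[0,8,-3,15,0,0,0]]
  ]
}}

```text
clock: 23.08
tool_pos: [0.6943, -0.0307, 0.1284]
eef_rot: [-0.004, 0.944, 0.082, 0.319]
contact_force: [-4.4, -3.5, 5.3]
opening: 0.003
finger_force: 3.5
```

Run:
```python
from pf import *
s=r.get_state(); lever(s)
```

```text
t 23.07 phi 0.715 r 174.2 y -13.7 Fn 5.4 at paddle 4.7 Ft -4.5 Fy -3.2
```

Call:
{"api": "move_arm", "payload": {
  "targets": [
    [[0,5,-1,7,0,0,0],[0,9,-2,13,0,0,0],[0,9,-2,13,0,0,0]]
  ]
}}

```text
clock: 23.45
tool_pos: [0.6954, -0.0307, 0.1127]
eef_rot: [-0.004, 0.944, 0.081, 0.319]
contact_force: [-4.5, -3.9, 5.6]
opening: 0.006
finger_force: 3.8
```

Run:
```python
from pf import *
s=r.get_state(); lever(s)
```

```text
t 23.45 phi 0.808 r 174.6 y -13.7 Fn 5.2 at paddle 4.6 Ft -5.2 Fy -3.6
```

Call:
{"api": "move_arm", "payload": {
  "targets": [
    [[0,3,0,4,0,0,0],[0,6,-1,8,0,0,0],[0,7,-1,9,0,0,0],[0,7,-1,9,0,0,0]]
  ]
}}

```text
clock: 23.95
tool_pos: [0.6964, -0.0306, 0.1044]
eef_rot: [-0.005, 0.943, 0.08, 0.322]
contact_force: [-11.8, -7.6, 18.9]
opening: 0.006
finger_force: 11.1
```

Run:
```python
from pf import *
s=r.get_state(); lever(s); rows(s,[(pad_tcp(.6),OP),(pad_tcp(-.03),OP)])
```

```text
t 23.95 phi 0.855 r 175.9 y -13.7 Fn 17.2 at paddle 15.1 Ft -14.5 Fy -6.8
[-22.2   7.  -36.7] [-0.5 -0.   0.1]
[ -38.4   20.5 -139.8] [-0.5 -0.   0.1]
```

Call:
{"api": "move_arm", "payload": {
  "targets": [
    [[0,-13,3,-16,0,0,0],[0,-25,7,-37,0,0,0],[0,-34,11,-60,0,0,0],[0,-40,14,-84,0,0,0],[0,-42,17,-101,0,0,0],[0,-42,19,-117,0,0,0],[0,-42,20,-128,0,0,0],[0,-41,21,-141,0,0,0],[0,-41,21,-141,0,0,0]]
  ]
}}

```text
clock: 25.08
tool_pos: [0.6412, -0.0326, 0.2395]
eef_rot: [-0.005, 0.944, 0.082, 0.319]
contact_force: [-0.9, 0.0, -1.1]
opening: 0.004
finger_force: 0.0
```

Run:
```python
from pf import *
s=r.get_state(); lever(s)
rows(s,[(pad_tcp(x),OP) for x in (-.03,0,.05,.1,.15)])
```

```text
t 25.07 phi -0.028 r 174.0 y -12.0 Fn -0.1 at paddle -0.1 Ft -1.4 Fy 0.1
[ 0.  -0.9 -0.5] [-0.4 -0.3 -0. ]
[-0.7 -1.5  4.8] [-0.4 -0.3 -0. ]
[-1.6 -2.5 13.8] [-0.4 -0.3 -0. ]
[-2.  -3.4 22.4] [-0.4 -0.3 -0. ]
[-2.  -4.4 30.7] [-0.4 -0.3 -0. ]
```

Call:
{"api": "move_arm", "payload": {
  "targets": [
    [[0,-1,-2,10,0,0,0],[0,-2,-3,22,0,0,0],[0,-2,-3,22,0,0,0]]
  ]
}}

```text
clock: 25.45
tool_pos: [0.6574, -0.0323, 0.2214]
eef_rot: [-0.004, 0.944, 0.082, 0.319]
contact_force: [-1.4, -0.7, 1.8]
opening: 0.004
finger_force: 1.0
```

Run:
```python
from pf import *
s=r.get_state(); lever(s); rows(s,[(pad_tcp(x),OP) for x in (.15,.2)])
```

```text
t 25.45 phi 0.110 r 174.0 y -12.8 Fn 2.2 at paddle 2.0 Ft -0.1 Fy -0.6
[-0.  -1.   6.6] [-0.4 -0.4 -0.1]
[ 0.3 -2.  14.9] [-0.4 -0.4 -0.1]
```

Call:
{"api": "move_arm", "payload": {
  "targets": [
    [[0,0,-1,8,0,0,0],[0,0,-2,15,0,0,0],[0,0,-2,15,0,0,0]]
  ]
}}

```text
clock: 25.82
tool_pos: [0.6658, -0.0317, 0.2102]
eef_rot: [-0.005, 0.944, 0.082, 0.319]
contact_force: [-3.9, -0.6, 1.8]
opening: 0.006
finger_force: 2.2
```

Run:
```python
from pf import *
s=r.get_state(); lever(s)
```

```text
t 25.82 phi 0.194 r 174.1 y -12.8 Fn 3.6 at paddle 3.1 Ft -2.4 Fy -0.4
```

Call:
{"api": "move_arm", "payload": {
  "targets": [
    [[0,1,-1,7,0,0,0],[0,2,-2,13,0,0,0],[0,2,-2,13,0,0,0]]
  ]
}}

```text
clock: 26.2
tool_pos: [0.6722, -0.0313, 0.1996]
eef_rot: [-0.005, 0.944, 0.082, 0.319]
contact_force: [-7.8, -0.5, 8.4]
opening: 0.004
finger_force: 5.3
```

Run:
```python
from pf import *
s=r.get_state(); lever(s)
```

```text
t 26.20 phi 0.268 r 174.1 y -12.8 Fn 11.1 at paddle 9.6 Ft -3.3 Fy 0.0
```

Call:
{"api": "move_arm", "payload": {
  "targets": [
    [[0,1,-1,7,0,0,0],[0,3,-2,13,0,0,0],[0,3,-2,13,0,0,0]]
  ]
}}

```text
clock: 26.58
tool_pos: [0.6781, -0.0309, 0.188]
eef_rot: [-0.005, 0.944, 0.082, 0.32]
contact_force: [-7.8, -1.5, 9.6]
opening: 0.003
finger_force: 6.1
```

Run:
```python
from pf import *
s=r.get_state(); lever(s)
```

```text
t 26.57 phi 0.346 r 174.0 y -12.8 Fn 11.9 at paddle 10.4 Ft -3.7 Fy -0.9
```

Call:
{"api": "move_arm", "payload": {
  "targets": [
    [[0,0,0,0,0,0,0]]
  ]
}}

```text
clock: 26.7
tool_pos: [0.678, -0.0309, 0.1882]
eef_rot: [-0.005, 0.944, 0.082, 0.32]
contact_force: [-8.8, -0.7, 9.0]
opening: 0.007
finger_force: 6.3
```

Run:
```python
from pf import *
for i in range(4):
    s=r.get_state(); lever(s); r.snapshot("top")
```

```text
t 26.70 phi 0.344 r 174.0 y -12.8 Fn 11.6 at paddle 10.1 Ft -4.7 Fy -0.2
t 26.75 phi 0.344 r 174.0 y -12.7 Fn 13.1 at paddle 11.4 Ft -3.6 Fy -0.8
t 26.80 phi 0.344 r 174.0 y -12.7 Fn 12.1 at paddle 10.5 Ft -3.4 Fy -1.1
t 26.85 phi 0.344 r 174.0 y -12.8 Fn 12.7 at paddle 11.0 Ft -4.1 Fy -1.0
```

That reads about 10.8 N at the paddle at φ=0.34, which is a clamp of roughly 58 N and stiff well before the end of the stroke. I stop pressing and let the lever up, then withdraw.

Run:
```python
from pf import *
s=r.get_state()
rows(s,[(pad_tcp(x),OP) for x in (.25,.15,.06,-.04)]+[(pad_tcp(-.04)-OP.apply([0,0,.08]),OP)])
```

```text
[ -2.6   1.8 -15.4] [-0.4 -0.2  0. ]
[ -3.8   3.9 -31.9] [-0.4 -0.2  0. ]
[ -3.5   5.6 -47. ] [-0.4 -0.2  0. ]
[ -1.5   7.6 -64.9] [-0.4 -0.2  0. ]
[  -1.2    7.1 -144.9] [-0.4 -0.2  0. ]
```

Call:
{"api": "move_arm", "payload": {
  "targets": [
    [[0,-3,2,-16,0,0,0],[0,-4,4,-32,0,0,0],[0,-4,6,-48,0,0,0],[0,-2,7,-66,0,0,0],[0,-1,7,-85,0,0,0],[0,-1,7,-115,0,0,0],[0,-1,7,-150,0,0,0],[0,-1,7,-150,0,0,0],[0,-1,7,-150,0,0,0]]
  ]
}}

```text
clock: 28.02
tool_pos: [0.5883, -0.0486, 0.306]
eef_rot: [-0.004, 0.944, 0.081, 0.32]
contact_force: [-0.8, 0.6, -1.4]
opening: 0.004
finger_force: 0.0
```

Run:
```python
from pf import *
s=r.get_state(); lever(s); c=r.camera_info("wrist")
a=r.snapshot("wrist"); cv2.imwrite("pics/fin.png",cv2.resize(a[:,:,::-1],(784,588),interpolation=cv2.INTER_CUBIC))
b=r.snapshot("top")[95:240,180:310]; cv2.imwrite("pics/fint.png",b[:,:,::-1])
e=np.radians(42)
for ra,w in((150,-22.5),(150,22.5)): print(proj(c,W(P,(H[0]+ra*np.cos(e)-7*np.sin(e),H[1]+w,H[2]+ra*np.sin(e)+7*np.cos(e))))*1.4)
for q in((-72,-45,70),(-72,45,70),(-40,-45,70),(-40,45,70)): print(q,proj(c,W(P,q))*1.4)
```

```text
t 28.02 phi -0.451 r 203.1 y -24.4 Fn 0.1 at paddle 0.1 Ft -1.6 Fy 0.7
[372.21614792 250.66537507]
[446.83145928 241.55102858]
(-72, -45, 70) [497.15265089 -72.93901249]
(-72, 45, 70) [639.82762729 -82.43675249]
(-40, -45, 70) [487.80303962 -13.24086829]
(-40, 45, 70) [618.14150874 -23.30302021]
```

View pics/fin.png

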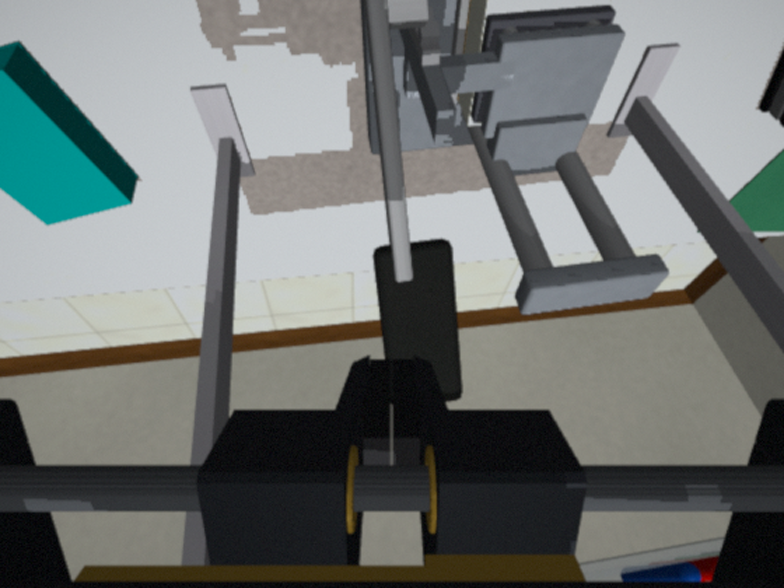

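The lever is back at its raised rest (inner edge at row 245, as predicted) and the arm is clear. Last check is the pad front, from further back, by edge detection.

Run:
```python
from pf import *
s=r.get_state(); rows(s,[(W(P,(-110,-60,330)),ori(25))])
```

```text
[ 74.   87.2 -71.7] [ 7.4 12.6 -4.8]
```

Call:
{"api": "move_arm", "payload": {
  "targets": [
    [[0,30,20,-40,2,3,-1],[0,55,50,-72,4,6,-2],[0,74,87,-72,7,13,-5],[0,74,87,-72,7,13,-5],[0,74,87,-72,7,13,-5]]
  ]
}}

```text
clock: 28.75
tool_pos: [0.4803, 0.0337, 0.3315]
eef_rot: [-0.038, 0.976, 0.011, 0.214]
contact_force: [0.0, -0.4, -0.2]
opening: 0.005
finger_force: 0.0
```

Run:
```python
from pf import *
look("pics/chk.png")
```

```text
card n 410 L/R [ 488.9 -434.1   31. ] [511.9 363.6  31. ]
clock 28.8 F [-0.3  0.7 -0.1] tcp press [-111.1  -57.6  330.8]
```

Run:
```python
from pf import *
c=r.camera_info("wrist"); im=cv2.imread("pics/chk.png")[:,:,::-1]
for y in(-30,0,30):
    for x in range(-92,-50,3):
        u,v=proj(c,W(P,(x,y,31))).round().astype(int)
        print(x,im[v,u].tolist() if 0<=v<420 else None,end=" ")
    print()
```

```text
-92 [75, 78, 83] -89 [75, 79, 84] -86 [74, 79, 83] -83 [75, 79, 83] -80 [73, 79, 82] -77 [75, 79, 84] -74 [81, 73, 62] -71 [90, 91, 82] -68 [92, 93, 86] -65 [94, 94, 88] -62 [91, 93, 85] -59 [94, 94, 88] -56 [115, 116, 106] -53 [137, 138, 129] 
-92 [120, 124, 132] -89 [122, 128, 135] -86 [122, 128, 135] -83 [120, 126, 133] -80 [118, 123, 131] -77 [84, 87, 92] -74 [75, 69, 62] -71 [94, 94, 88] -68 [92, 93, 87] -65 [95, 95, 89] -62 [94, 95, 87] -59 [93, 94, 89] -56 [122, 123, 117] -53 [140, 141, 131] 
-92 [76, 80, 84] -89 [77, 77, 81] -86 [75, 77, 81] -83 [75, 80, 84] -80 [79, 82, 85] -77 [75, 78, 83] -74 [85, 76, 61] -71 [94, 94, 87] -68 [93, 93, 87] -65 [94, 95, 90] -62 [96, 97, 91] -59 [96, 97, 91] -56 [100, 100, 93] -53 [140, 141, 131]
```

The pad front is at -73 and square to the press, within about 1 mm of where it was pushed home. Handing in.

```bash
python3 -c "
from plant import r
print(r.finish_job())"
```

```text
the job is handed in; nothing more can be done
None
```

The pad is home against the columns and clamped at about 58 N, estimated from the lever force. It took three full strokes plus a fourth that I stopped when the lever went stiff partway down. The lever is back at its raised rest, the arm is clear, and the job was handed in at about 29 s. My first attempts to slide the pad, before it moved, rode over its top with about 13 N of downward force.

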